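Select the marked gear on the drive gearbox

TASK

The drive's selector lever has been left in the middle lane of its double-H gate; push its ball knob with the fingertips along the gate and fully home into the corner slot where the T-shaped setup pin stands (the other corners have only flat discs). Push gently: do not grip the knob or pull it up its stem, do not run the lever to the end of any other corner slot on the way, and leave the tin, jar and tools around it where they are. Finish with the hand clear of everything.

Things in the scene. Friction and masses are not known exactly. Their poses are not given: they have to be found in the camera images.
- gearbox: Grey gearbox bolted to the table: foot 190 (x) x 250 (y) mm, top deck 98 mm high, steel gate plate on top. Origin at table height under the gate's centre; x points away from the robot and y to the left at yaw 0 (yaw varies by up to 0.45 rad). A blue motor sticks out at its far side, up to 120 mm high.
- gate (a point): Centre of the gate, on the plate's upper face (114 mm high; plate 144 x 112 mm). Double H: a cross channel along the gearbox's y through this point, and three lanes along its x at y = +30, 0, -30 mm, each with a far and a near slot. Channel and lanes are 18 mm wide, the stem 12 mm. Islands with rounded inner ends between the lanes let the lever change lanes only on the cross channel.
- pivot (a point): The lever's two-way pivot, inside the gearbox at its origin, 205 mm below the knob centre. With joint angles t (throw) and l (lane) the knob centre lies at x = 0.205 sin t, y = 0.205 cos t sin l, z = 0.205 cos t cos l (m) in the gearbox frame. On the cross channel the knob has about +-5 mm of play along x; if up to about 10 mm off, the rounded island ends guide it in.
- knob_center (a point): Centre of the black ball knob, 40 mm across, on the selector lever. Below the ball a collar 20 mm across reaches 29 mm under the ball's centre, then comes the 12 mm steel stem. The lever moves with 2 to 5 N at the knob (stop pushing at about 12 N; 40 N would be forcing it) and stays where it is left.
- lane (a joint): Sideways lean of the lever in rad: 0 middle lane, +0.265 stop of the left (gearbox +y) lane, -0.265 stop of the right (-y) lane. It starts at about 0, in the middle lane.
- throw (a joint): Lean of the lever along the gearbox's x in rad: 0 on the cross channel (neutral), +0.25 the end stop of the far slots, -0.25 the end stop of the near slots. It starts anywhere between, in the middle lane.
- knob_lift (a joint): How far the ball knob is pulled up its stem, 0 to 0.012 m; a spring of 12 N or more holds it down at 0. It stays down when only pushed sideways.
- setup_pin: Steel T-shaped setup pin, fixed: 10 mm stem with a crossbar 38 (y) x 11 x 11 mm on top, 26 mm tall, standing on the gate plate beyond the end of one of the four corner slots, 55 mm from the gate centre along the gearbox's x and 30 mm along its y (which corner varies). Origin at its foot, 114 mm above the table. The ends of the other three corner slots carry only flat discs 12 mm across, 3 mm high.
- grease_tin: Small metal tin 40 mm across, 30 mm high, standing loose on the gearbox's right deck, 88 mm to the right (-y) of the gate centre; origin under its centre. Bystander.
- jar: Clear jar with white lid, 70 mm across, 100 mm high, on the table to the right of the gearbox; origin under its centre. Bystander.
- bowl: Glass bowl 110 mm across, 50 mm high, on the table to the left; origin under its centre. Bystander.
- scraper: Scraper with wooden handle lying on the table between robot and gearbox; origin under its middle, along its x. Bystander.
- brush: Brush with wooden handle lying on the table; origin under its middle, along its x. Bystander.
- wrench: Steel wrench lying on the table left of the gearbox; origin under its middle, along its x. Bystander.
- sample: Grey plastic sample tile 80 x 80 x 12 mm lying on the table; origin under its centre. Bystander.

How it is judged:
By the outcome, as a careful person would: the job done as asked, in the order asked, and still so for the second after the job is handed in, with the robot touching nothing.
It also fails if it takes over 46 s, if anything falls off the work surface, if the arm or the gripper's body presses on something with over 40 N, if the wrist force passes 120 N, or if a joint passes its speed limit or range.

ROBOT

A 6-joint arm with a two-finger parallel gripper is mounted at the origin on the work surface. World frame = base frame: x ahead of the robot, y to its left, z up, the work surface at z = 0. Lengths are in m, angles in rad, forces in N, time in s.
With the tool pointing down it reaches from about 0.35 to 0.85 m from the base axis. Payload 8.1 kg.
Tool frame: the origin (TCP) lies on the front face of the gripper's body, between the roots of the fingers; the fingertips stand 84 mm ahead of it and the grasp point (between the pads) lies 65 mm ahead of it; x points along the fingers, y is the direction in which the jaws open and shut, and the axes are right-handed (so a half turn about x gives the same grasp; the last joint's range is limited). The gripper opens to 93 mm and grips with 3 to 60 N. Pads are 15 mm wide; open, the fingers measure 128 mm over their backs; the gripper's body (75 mm by 188 mm) begins 65 mm behind the grasp point.
Start: joints at [-1.198, 0.13, 1.488, -0, 1.523, -0.085], TCP at [0.265, -0.538, 0.303] pointing down, gripper open.
Joint ranges: [-2.96, 2.96], [-0.89, 2.26], [0.02, 2.5], [-1.34, 4.48], [0, 2.73], [-2.66, 2.66]. Speed limits (rad/s): [2.39, 2.39, 2.79, 3.14, 3.14, 3.14].

INTERFACE

Orientations are given as a rotation vector (axis times angle).
In Python, from plant import telemetry, read_camera, camera_params, robot gives the robot as it stands.
- The arm moves only by the tool step_arm, never from a script. Its argument "commands" is a list of rows, each an object with "xyz": the shift along the tool's x, y, z in mm, a list of three; "turn": the turn, a rotation vector about the tool's x, y, z in rad, a list of three; "grip": the finger opening in mm, from 0 to 93. In form: [{"xyz": [dx, dy, dz], "turn": [ax, ay, az], "grip": grip}, ...]. A call has 1 to 12 rows; each row is the pose to reach, as a shift and turn from the pose commanded when the call began, along the tool's axes at that moment; what a row does not reach only later rows make up. A row lasts 1/8 s, in which the tool goes at most 62.5 mm and 10.7 degrees, less where a joint would pass 70% of its speed; a pose out of reach is approached as far as the arm can. A call with a gripper value outside its range is refused whole. The fingers move at their own pace and stop on an object; "force" is the grip in N (left out, the last holds). Time passes only in rows, so rows that repeat a pose let the fingers close. It gives the time, the measured TCP pose, the force and the opening at its end, in the units of the state.
- telemetry.read_state(): the state, without advancing time (a new reading comes with each control period).
- read_camera(name): name is "side" or "top"; returns the picture (384x512x3 uint8, red, green, blue); there is no depth.
- camera_params(name): a dict with "mtx" (3x3 intrinsics, pixels), "rvec" (rotation vector, rad) and "tvec" (3), from world to camera coordinates, as OpenCV has them. Camera axes: x right, y down, z forward; pixel columns grow to the right and rows downward; lengths in m; the calibration is good to about 2 mm. A picture is of the moment at which its call begins. camera_params takes no time and is no camera call.
- robot.close_job(): hands the job in, once; it reports no verdict.
The state is a dict: "t": time; "q": joint angles; "dq": joint speeds; "joint_torque": joint torques, N m; "tool_pos": TCP position; "orientation": TCP orientation; "force": force on the tool from outside, world axes, zero at the start; "wrist_torque": the same for the moment, N m; "opening": finger opening in m.
Only numpy, scipy, OpenCV 4.12 (cv2) and the standard library are available. Lean on these libraries where they do the work, as an engineer would, in place of code of your own. Each camera call takes 0.05 s, during which the arm holds its last target. There are 200 camera calls.

## Working session

There is one attempt and no reset: what is moved stays moved. The work goes in short steps, Python scripts to look and compute and a tool call to move; the robot and the scene stay as the last step left them, time stands still between calls to the robot, and variables do not carry over. Pictures are saved under pics/ and viewed, about 8 in all and at most 12, crops included, and the job is handed in when it is done.

Besides the shell and the picture viewer there is one more tool, called after "Call:" in YAML: its name, and indented under it one key for each argument. step_arm: Moves the arm, as the interface text tells. Its arguments: {"type":"object","properties":{"commands":{"type":"array"},"force":{"type":"number"}},"required":["commands"]}

```bash
mkdir -p pics
cat > h.py <<'E'
import numpy as np, cv2
from plant import telemetry, read_camera, camera_params, robot
def snap(cam,name,crop=None,s=1):
    im=read_camera(cam)[:,:,::-1]
    cv2.imwrite(f'pics/{name}_raw.png',im)
    if crop: u0,v0,u1,v1=crop; im=im[v0:v1,u0:u1]
    cv2.imwrite(f'pics/{name}.png',cv2.resize(im,None,fx=s,fy=s,interpolation=cv2.INTER_CUBIC))
def onz(cam,uv,z):
    p=camera_params(cam);R=cv2.Rodrigues(np.array(p['rvec'],float))[0];t=np.array(p['tvec'],float).ravel()
    d=R.T@np.linalg.inv(p['mtx'])@np.array([*uv,1.]);c=-R.T@t
    return c+d*(z-c[2])/d[2]
def proj(cam,P):
    p=camera_params(cam);return cv2.projectPoints(np.atleast_2d(np.array(P,float)),np.array(p['rvec'],float),np.array(p['tvec'],float),np.array(p['mtx']),None)[0][:,0]
E
python3 - <<'E'
from h import *
snap('top','t0',None,1.5);snap('side','s0',None,1.5)
s=telemetry.read_state();print({k:np.round(v,3) for k,v in s.items()})
for c in('top','side'):
    p=camera_params(c);R=cv2.Rodrigues(np.array(p['rvec'],float))[0];print(c,-R.T@np.array(p['tvec']).ravel(),R[2],p['mtx'][0])
E
```

```text
{'t': np.float64(0.1), 'q': array([-1.198,  0.131,  1.489, -0.   ,  1.523, -0.085]), 'dq': array([-0.001, -0.001, -0.001,  0.   , -0.   , -0.   ]), 'joint_torque': array([ 1.0000e-03, -5.6134e+01, -4.9310e+01,  7.7000e-02,  2.9000e-02,
       -0.0000e+00]), 'tool_pos': array([ 0.265, -0.538,  0.302]), 'orientation': array([ 1.967,  0.46 , -1.968]), 'force': array([-0.75 ,  0.394,  0.159]), 'wrist_torque': array([ 0.013,  0.034, -0.009]), 'opening': np.float64(0.093)}
top [0.27885385 0.02878557 1.7098499 ] [ 0.13386132 -0.02029326 -0.99079227] [489.24887235   0.         258.20015418]
side [-0.15559177  0.53089367  0.8639694 ] [ 0.58952506 -0.46221967 -0.66242976] [395.48321036   0.         253.00691654]
```

View pics/t0.png

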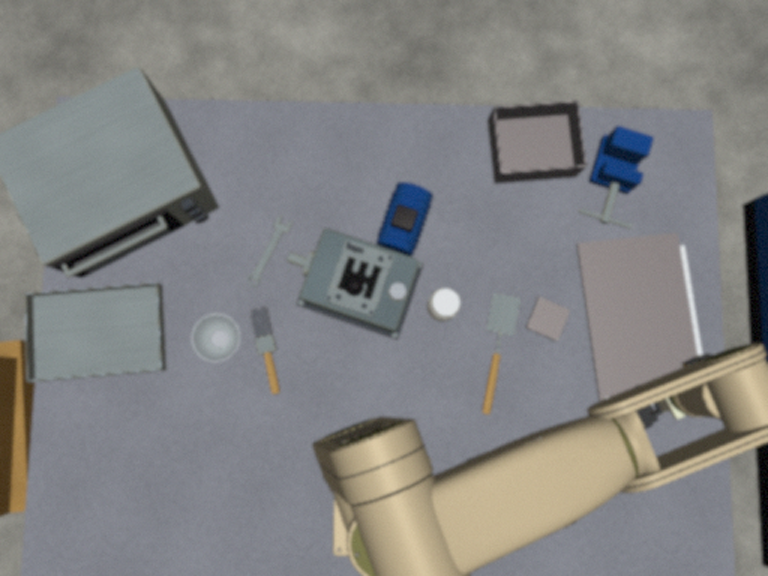

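View pics/s0.png

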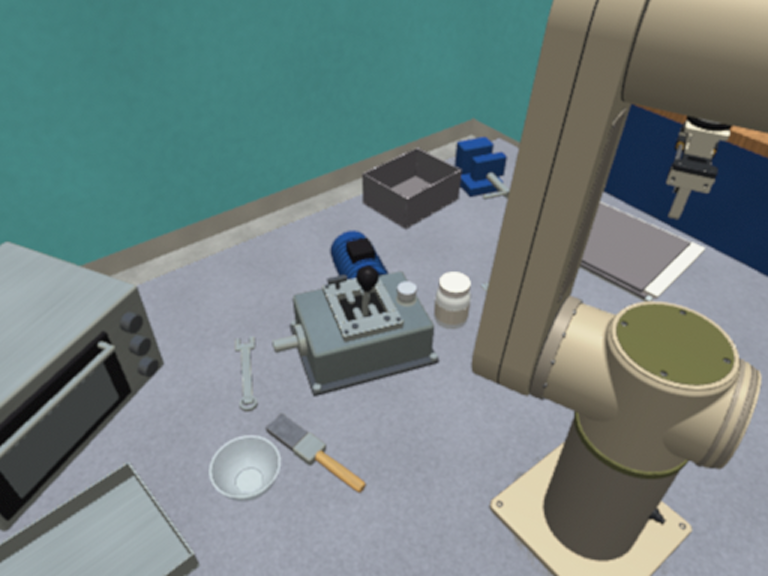

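The gearbox is at about (360,278) in the enlarged top view and (362,305) in the side view. The knob shows at (367,278) in the side view. I'll crop closer.

Run:
```python
from h import *
a=cv2.imread('pics/t0_raw.png')[140:235,190:290];b=cv2.imread('pics/s0_raw.png')[165:265,185:300]
a=cv2.resize(a,None,fx=6,fy=6,interpolation=cv2.INTER_CUBIC);b=cv2.resize(b,None,fx=5,fy=5,interpolation=cv2.INTER_CUBIC)
cv2.imwrite('pics/tc.png',a);cv2.imwrite('pics/sc.png',b)
```

```text
(no output)
```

View pics/tc.png

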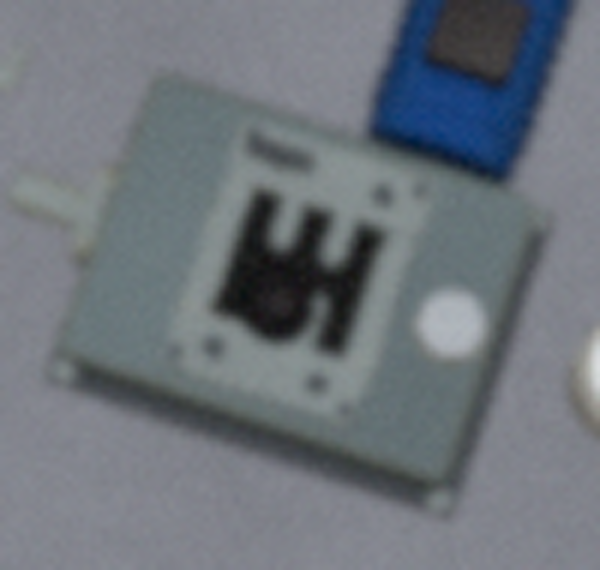

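View pics/sc.png

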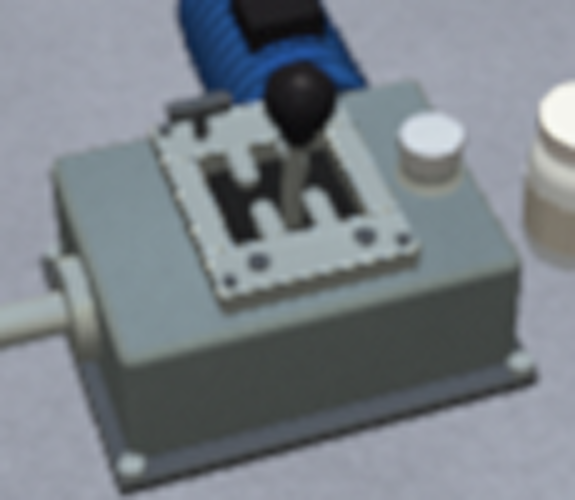

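The T-pin is at the far-left corner: top crop (280,150), side crop (197,110). The discs are at far right (382,195), near left (213,345) and near right (318,383). The knob is in the middle lane, towards near, at top crop (278,302) and side crop (300,103).

Run:
```python
from h import *
from scipy.optimize import least_squares
T=lambda x,y:((x+.5)/6-.5+190,(y+.5)/6-.5+140)
S=lambda x,y:((x+.5)/5-.5+185,(y+.5)/5-.5+165)
L=[(.055,-.03,.117),(-.055,.03,.117),(-.055,-.03,.117)]
obs=[('top',T(382,195),L[0]),('top',T(213,345),L[1]),('top',T(318,383),L[2]),('top',T(280,152),(.055,.03,.137)),('top',T(452,323),(0,-.088,.128)),
('side',S(260,262),L[1]),('side',S(366,236),L[2]),('side',S(198,104),(.055,.03,.140))]
def w(P,l):
    c,s=np.cos(P[2]),np.sin(P[2]);return [P[0]+c*l[0]-s*l[1],P[1]+s*l[0]+c*l[1],l[2]]
def knob(P,t,l=0):return w(P,(.205*np.sin(t),.205*np.cos(t)*np.sin(l),.205*np.cos(t)*np.cos(l)))
def res(P):
    r=[proj(c,w(P,l))[0]-uv for c,uv,l in obs]
    r+=[proj('top',knob(P,P[3]))[0]-T(278,302),proj('side',knob(P,P[3]))[0]-S(300,103)]
    return np.ravel(r)
s=least_squares(res,[.55,.03,-.3,-.1],loss='soft_l1');print(s.x.round(4));print(res(s.x).reshape(-1,2).round(2))
P=s.x
print('knob',knob(P,P[3]),'neutral',knob(P,0),'left',knob(P,0,.265),'goal',knob(P,.25,.265),'pin',w(P,(.055,.03,.14)))
st=telemetry.read_state();print(cv2.Rodrigues(st['orientation'])[0].round(3))
```

```text
[ 0.5     0.0588 -0.3186 -0.1549]
[[ 0.01  0.03]
 [-0.16  0.4 ]
 [-0.34  0.06]
 [-0.3   0.21]
 [-0.32 -0.34]
 [ 0.17 -0.43]
 [ 0.14 -0.37]
 [ 0.54 -0.74]
 [-0.59  0.56]
 [-0.16 -0.86]]
knob [np.float64(0.46999550327725637), np.float64(0.06874241267047838), np.float64(0.20254531442918666)] neutral [np.float64(0.5000324045562184), np.float64(0.05883382223894943), np.float64(0.205)] left [np.float64(0.5168525876277902), np.float64(0.10982252561771161), np.float64(0.1978439626806727)] goal [np.float64(0.5644944872454544), np.float64(0.09234877865976585), np.float64(0.19169347300176098)] pin [np.float64(0.561662091615743), np.float64(0.07009355904515792), 0.14]
[[-0.001  0.442 -0.897]
 [ 0.002 -0.897 -0.442]
 [-1.    -0.002 -0.   ]]
```

The fit residuals are under 1 px and the sizes are consistent. Yaw is -0.319, and the knob is 31 mm to the near side in the middle lane. The goal is far-left. I'll close the fingers, line the jaw axis up with the gearbox's y, and hover behind the knob on its near side.

Call:
step_arm:
  commands:
    - {"xyz": [-40,0,0],"turn": [0,0,0],"grip": 0}
    - {"xyz": [-40,-60,-52],"turn": [0.15,0,0],"grip": 0}
    - {"xyz": [-40,-484,-421],"turn": [0.776,0,0],"grip": 0}
    - {"xyz": [-40,-484,-421],"turn": [0.776,0,0],"grip": 0}
    - {"xyz": [-40,-484,-421],"turn": [0.776,0,0],"grip": 0}
    - {"xyz": [-40,-484,-421],"turn": [0.776,0,0],"grip": 0}
    - {"xyz": [-40,-484,-421],"turn": [0.776,0,0],"grip": 0}
    - {"xyz": [-40,-484,-421],"turn": [0.776,0,0],"grip": 0}
    - {"xyz": [-40,-484,-421],"turn": [0.776,0,0],"grip": 0}
    - {"xyz": [-40,-484,-421],"turn": [0.776,0,0],"grip": 0}
    - {"xyz": [-40,-484,-421],"turn": [0.776,0,0],"grip": 0}
    - {"xyz": [-40,-484,-421],"turn": [0.776,0,0],"grip": 0}

```text
t: 1.6
tool_pos: [0.4288, 0.0852, 0.3423]
orientation: [-2.051, 0.325, 2.052]
force: [-1.2, -0.2, 0.1]
opening: 0.0005
```

```bash
cat >> h.py <<'E'
P=(.5,.0588,-.3186)
def state():
    s=telemetry.read_state();c,n=np.cos(P[2]),np.sin(P[2]);d=s['tool_pos'][:2]-np.array(P[:2])
    print('t',s['t'],'local mm',np.round([1e3*(c*d[0]+n*d[1]),1e3*(-n*d[0]+c*d[1])],1),'tipz',s['tool_pos'][2]-.084,'F local',np.round([c*s['force'][0]+n*s['force'][1],-n*s['force'][0]+c*s['force'][1],s['force'][2]],1))
    R=cv2.Rodrigues(s['orientation'])[0];G=cv2.Rodrigues(np.array([0,0,P[2]]))[0];print((G.T@R).round(3),'q6',s['q'][5])
E
python3 - <<'E'
from h import *
state();snap('side','s1',(160,90,330,260),4)
E
```

```text
t 1.6 local mm [-75.9   2.8] tipz 0.25827458706818407 F local [-1.  -0.5  0.1]
[[-0.001  0.004 -1.   ]
 [ 0.    -1.    -0.004]
 [-1.    -0.     0.001]] q6 1.963545453191039
```

View pics/s1.png

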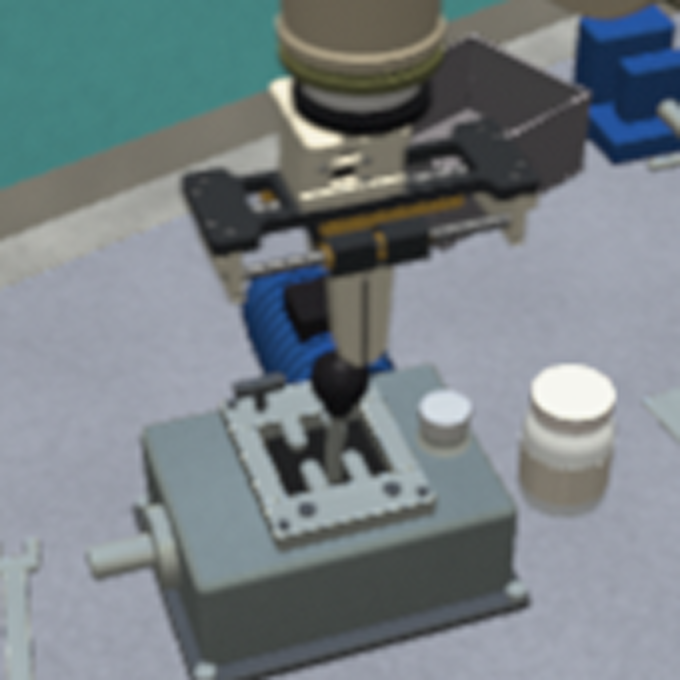

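Run:
```python
from h import *
q=proj('side',[(.429,.085,.258),(.429,.085,.342),(.47,.0687,.2025),(.42,.087,.258),(.438,.082,.258)]);print(((q-[160,90])*4).round())
```

```text
[[356. 353.]
 [356. 238.]
 [338. 377.]
 [363. 362.]
 [351. 343.]]
```

The projection agrees with the picture: the tip is just on the near side of the knob. Now I'll descend and start pushing.

Call:
step_arm:
  commands:
    - {"xyz": [38,3,0],"turn": [0,0,0],"grip": 0}
    - {"xyz": [76,3,0],"turn": [0,0,0],"grip": 0}
    - {"xyz": [76,3,0],"turn": [0,0,0],"grip": 0}
    - {"xyz": [76,3,-4],"turn": [0,0,0],"grip": 0}
    - {"xyz": [76,3,-8],"turn": [0,0,0],"grip": 0}
    - {"xyz": [76,3,-12],"turn": [0,0,0],"grip": 0}
    - {"xyz": [76,3,-16],"turn": [0,0,0],"grip": 0}
    - {"xyz": [76,3,-20],"turn": [0,0,0],"grip": 0}
    - {"xyz": [76,3,-24],"turn": [0,0,0],"grip": 0}
    - {"xyz": [76,3,-28],"turn": [0,0,0],"grip": 0}
    - {"xyz": [76,3,-32],"turn": [0,0,0],"grip": 0}

```text
t: 3.02
tool_pos: [0.4586, 0.0691, 0.2667]
orientation: [-2.049, 0.329, 2.05]
force: [-3.1, 0.9, 2.0]
opening: 0.0004
```

Run:
```python
from h import *
state()
```

```text
t 3.025 local mm [-42.5  -3.1] tipz 0.18273657041358232 F local [-3.2 -0.1  2. ]
[[-0.  0. -1.]
 [ 0. -1. -0.]
 [-1. -0.  0.]] q6 1.9278783736217469
```

Call:
step_arm:
  commands:
    - {"xyz": [0,-3,-3],"turn": [0,0,0],"grip": 0}
    - {"xyz": [0,-3,-6],"turn": [0,0,0],"grip": 0}
    - {"xyz": [0,-3,-9],"turn": [0,0,0],"grip": 0}
    - {"xyz": [0,-3,-12],"turn": [0,0,0],"grip": 0}
    - {"xyz": [0,-3,-14],"turn": [0,0,0],"grip": 0}
    - {"xyz": [0,-3,-14],"turn": [0,0,0],"grip": 0}

```text
t: 3.78
tool_pos: [0.4728, 0.0676, 0.2667]
orientation: [-2.05, 0.329, 2.049]
force: [-2.0, 1.2, 2.8]
opening: 0.0004
```

Run:
```python
from h import *
state();snap('side','s2',(200,140,300,240),6)
def kn(t,l):
    x,y,z=.205*np.sin(t),.205*np.cos(t)*np.sin(l),.205*np.cos(t)*np.cos(l);c,s=np.cos(P[2]),np.sin(P[2]);return (P[0]+c*x-s*y,P[1]+s*x+c*y,z)
for t in(-.05,0,.05):print(t,((proj('side',kn(t,0))-[200,140])*6).round())
```

```text
t 3.775 local mm [-28.6  -0.1] tipz 0.1827440104022539 F local [-2.3  0.5  2.8]
[[ 0.  0. -1.]
 [ 0. -1. -0.]
 [-1. -0. -0.]] q6 1.9236766551391844
-0.05 [[251. 232.]]
0 [[244. 218.]]
0.05 [[237. 204.]]
```

View pics/s2.png

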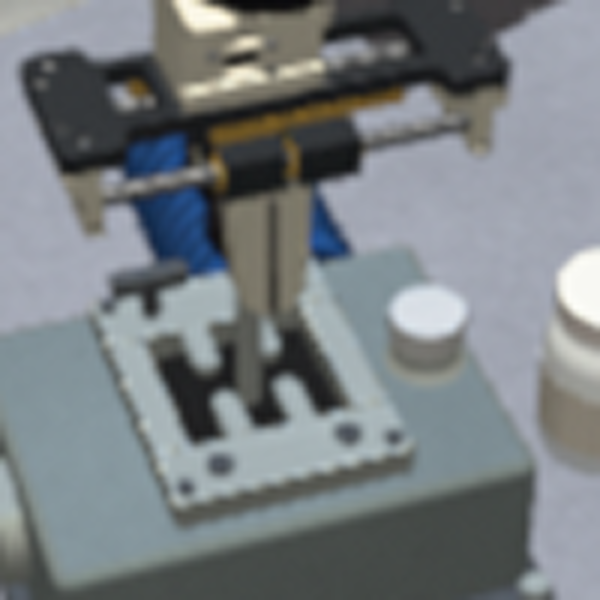

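The fingers hide the knob, and the stem looks about level with the cross channel. I'll back off and go round to the knob's right side, which leaves it open to the side camera.

Call:
step_arm:
  commands:
    - {"xyz": [0,0,18],"turn": [0,0,0],"grip": 0}
    - {"xyz": [0,0,18],"turn": [0,0,0],"grip": 0}
    - {"xyz": [0,28,18],"turn": [0,0,0],"grip": 0}
    - {"xyz": [0,56,18],"turn": [0,0,0],"grip": 0}
    - {"xyz": [0,56,18],"turn": [0,0,0],"grip": 0}
    - {"xyz": [0,56,-5],"turn": [0,0,0],"grip": 0}
    - {"xyz": [0,56,-29],"turn": [0,0,0],"grip": 0}
    - {"xyz": [0,56,-29],"turn": [0,0,0],"grip": 0}

```text
t: 4.82
tool_pos: [0.4838, 0.0055, 0.2665]
orientation: [-2.049, 0.329, 2.049]
force: [0.2, 0.1, 0.1]
opening: 0.0007
```

Run:
```python
from h import *
state();snap('side','s3',(200,140,300,240),6)
```

```text
t 4.825 local mm [  1.3 -55.7] tipz 0.1825451345505571 F local [0.1 0.1 0.1]
[[ 0.  0. -1.]
 [ 0. -1. -0.]
 [-1. -0. -0.]] q6 1.7945928949679864
```

View pics/s3.png

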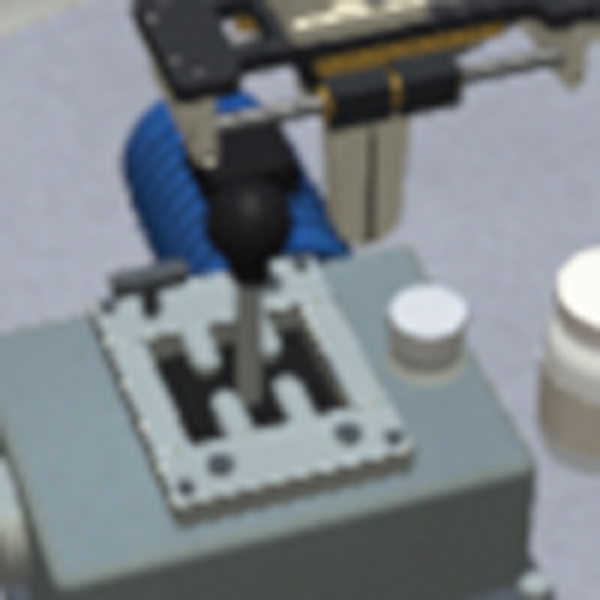

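The knob is at (250,220), against (244,218) predicted for neutral (about +5 px bias in row from the fit). So it is on the cross channel to within 2 mm. Now I'll push left.

Call:
step_arm:
  commands:
    - {"xyz": [0,-10,1],"turn": [0,0,0],"grip": 0}
    - {"xyz": [0,-14,1],"turn": [0,0,0],"grip": 0}
    - {"xyz": [0,-18,1],"turn": [0,0,0],"grip": 0}
    - {"xyz": [0,-22,1],"turn": [0,0,0],"grip": 0}
    - {"xyz": [0,-26,1],"turn": [0,0,0],"grip": 0}
    - {"xyz": [0,-30,1],"turn": [0,0,0],"grip": 0}
    - {"xyz": [0,-34,1],"turn": [0,0,0],"grip": 0}
    - {"xyz": [0,-38,1],"turn": [0,0,0],"grip": 0}
    - {"xyz": [0,-42,1],"turn": [0,0,0],"grip": 0}

```text
t: 6.0
tool_pos: [0.4949, 0.0458, 0.2667]
orientation: [-2.049, 0.329, 2.05]
force: [-0.1, -2.9, 2.1]
opening: 0.0005
```

Run:
```python
from h import *
state()
```

```text
t 6.0 local mm [ -0.8 -13.9] tipz 0.1826807656016784 F local [ 0.8 -2.8  2.1]
[[-0.  0. -1.]
 [ 0. -1. -0.]
 [-1. -0.  0.]] q6 1.8781363181267956
```

Contact force is 2.8 N and the knob is moving smoothly. I'll continue.

Call:
step_arm:
  commands:
    - {"xyz": [0,-4,0],"turn": [0,0,0],"grip": 0}
    - {"xyz": [0,-8,0],"turn": [0,0,0],"grip": 0}
    - {"xyz": [0,-12,0],"turn": [0,0,0],"grip": 0}
    - {"xyz": [0,-16,0],"turn": [0,0,0],"grip": 0}
    - {"xyz": [0,-20,0],"turn": [0,0,0],"grip": 0}
    - {"xyz": [0,-23,0],"turn": [0,0,0],"grip": 0}
    - {"xyz": [0,-25,0],"turn": [0,0,0],"grip": 0}

```text
t: 6.88
tool_pos: [0.5026, 0.0695, 0.2666]
orientation: [-2.049, 0.329, 2.05]
force: [-0.3, -2.4, -1.6]
opening: 0.0003
```

Run:
```python
from h import *
state()
```

```text
t 6.875 local mm [-0.9 11. ] tipz 0.18259218674489192 F local [ 0.5 -2.3 -1.6]
[[-0.     0.001 -1.   ]
 [-0.    -1.    -0.001]
 [-1.     0.     0.   ]] q6 1.9252010926551895
```

Call:
step_arm:
  commands:
    - {"xyz": [0,-1,0],"turn": [0,0,0],"grip": 0}
    - {"xyz": [0,-2,0],"turn": [0,0,0],"grip": 0}
    - {"xyz": [0,-3,0],"turn": [0,0,0],"grip": 0}

```text
t: 7.25
tool_pos: [0.5036, 0.0722, 0.2667]
orientation: [-2.049, 0.329, 2.049]
force: [-1.2, -2.5, -1.8]
opening: 0.0005
```

Call:
step_arm:
  commands:
    - {"xyz": [0,-1,0],"turn": [0,0,0],"grip": 0}
    - {"xyz": [0,-2,0],"turn": [0,0,0],"grip": 0}

```text
t: 7.5
tool_pos: [0.5042, 0.0741, 0.2667]
orientation: [-2.049, 0.329, 2.05]
force: [-0.7, -1.7, -1.6]
opening: 0.0003
```

Call:
step_arm:
  commands:
    - {"xyz": [0,-1,0],"turn": [0,0,0],"grip": 0}
    - {"xyz": [0,-2,0],"turn": [0,0,0],"grip": 0}

```text
t: 7.75
tool_pos: [0.5049, 0.076, 0.2667]
orientation: [-2.05, 0.329, 2.05]
force: [-1.4, -2.9, -2.4]
opening: 0.0004
```

Run:
```python
from h import *
state()
```

```text
t 7.75 local mm [-0.8 17.9] tipz 0.18272677940853388 F local [-0.4 -3.2 -2.4]
[[-0.  0. -1.]
 [ 0. -1. -0.]
 [-1. -0.  0.]] q6 1.9380186241517297
```

Call:
step_arm:
  commands:
    - {"xyz": [0,-1,0],"turn": [0,0,0],"grip": 0}
    - {"xyz": [0,-2,0],"turn": [0,0,0],"grip": 0}

```text
t: 8.0
tool_pos: [0.5055, 0.0779, 0.2667]
orientation: [-2.05, 0.329, 2.05]
force: [-1.2, -1.7, -3.4]
opening: 0.0006
```

Run:
```python
from h import *
state();snap('side','s4',(200,140,300,240),6)
def kn(t,l):
    x,y,z=.205*np.sin(t),.205*np.cos(t)*np.sin(l),.205*np.cos(t)*np.cos(l);c,s=np.cos(P[2]),np.sin(P[2]);return (P[0]+c*x-s*y,P[1]+s*x+c*y,z)
for t,l in((0,.2),(0,.265),(.25,.265)):print(t,l,((proj('side',kn(t,l))-[200,140])*6).round())
```

```text
t 8.0 local mm [-0.8 19.8] tipz 0.18273777809635272 F local [-0.6 -2.  -3.4]
[[-0.  0. -1.]
 [-0. -1. -0.]
 [-1.  0.  0.]] q6 1.941690203791869
0 0.2 [[155. 244.]]
0 0.265 [[127. 256.]]
0.25 0.265 [[100. 197.]]
```

View pics/s4.png

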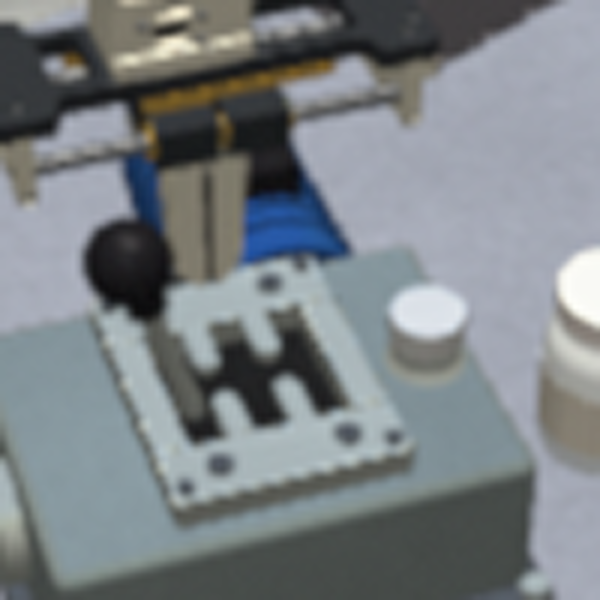

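The knob is at (130,258), and the left-lane stop is predicted at (127,256), so it is in the left lane. Now I'll go round to the near side.

Call:
step_arm:
  commands:
    - {"xyz": [0,12,0],"turn": [0,0,0],"grip": 0}
    - {"xyz": [0,12,0],"turn": [0,0,0],"grip": 0}
    - {"xyz": [0,12,23],"turn": [0,0,0],"grip": 0}
    - {"xyz": [0,12,46],"turn": [0,0,0],"grip": 0}
    - {"xyz": [0,12,46],"turn": [0,0,0],"grip": 0}
    - {"xyz": [0,-10,46],"turn": [0,0,0],"grip": 0}
    - {"xyz": [0,-33,46],"turn": [0,0,0],"grip": 0}
    - {"xyz": [0,-33,46],"turn": [0,0,0],"grip": 0}
    - {"xyz": [0,-33,36],"turn": [0,0,0],"grip": 0}
    - {"xyz": [0,-33,30],"turn": [0,0,0],"grip": 0}
    - {"xyz": [0,-33,26],"turn": [0,0,0],"grip": 0}
    - {"xyz": [0,-33,22],"turn": [0,0,0],"grip": 0}

```text
t: 9.55
tool_pos: [0.495, 0.1157, 0.2668]
orientation: [-2.049, 0.329, 2.05]
force: [-1.4, -0.0, 1.6]
opening: 0.0002
```

Run:
```python
from h import *
state()
```

```text
t 9.55 local mm [-22.5  52.5] tipz 0.18280369840761995 F local [-1.3 -0.4  1.6]
[[-0. -0. -1.]
 [-0. -1.  0.]
 [-1.  0.  0.]] q6 2.018145363821373
```

Contact is made. Next I push towards the far end, which should put the finger at about x = +22.

Call:
step_arm:
  commands:
    - {"xyz": [0,0,-4],"turn": [0,0,0],"grip": 0}
    - {"xyz": [0,0,-8],"turn": [0,0,0],"grip": 0}
    - {"xyz": [0,0,-12],"turn": [0,0,0],"grip": 0}
    - {"xyz": [0,0,-16],"turn": [0,0,0],"grip": 0}
    - {"xyz": [0,0,-20],"turn": [0,0,0],"grip": 0}
    - {"xyz": [0,0,-24],"turn": [0,0,0],"grip": 0}

```text
t: 10.3
tool_pos: [0.5179, 0.1085, 0.2667]
orientation: [-2.049, 0.329, 2.05]
force: [-2.6, 0.3, 1.4]
opening: 0.0008
```

Run:
```python
from h import *
state()
```

```text
t 10.3 local mm [ 1.5 52.8] tipz 0.18265862167664382 F local [-2.5 -0.6  1.4]
[[-0.  0. -1.]
 [-0. -1. -0.]
 [-1.  0.  0.]] q6 1.9985712000167999
```

Call:
step_arm:
  commands:
    - {"xyz": [0,0,-4],"turn": [0,0,0],"grip": 0}
    - {"xyz": [0,0,-8],"turn": [0,0,0],"grip": 0}
    - {"xyz": [0,0,-12],"turn": [0,0,0],"grip": 0}
    - {"xyz": [0,0,-15],"turn": [0,0,0],"grip": 0}
    - {"xyz": [0,0,-17],"turn": [0,0,0],"grip": 0}

```text
t: 10.92
tool_pos: [0.5339, 0.1032, 0.2665]
orientation: [-2.049, 0.329, 2.05]
force: [-2.3, 1.1, -1.2]
opening: 0.0006
```

Finger x is now about 18. I'll make small steps until the force rises.

Call:
step_arm:
  commands:
    - {"xyz": [0,0,-1],"turn": [0,0,0],"grip": 0}
    - {"xyz": [0,0,-2],"turn": [0,0,0],"grip": 0}
    - {"xyz": [0,0,-3],"turn": [0,0,0],"grip": 0}

```text
t: 11.3
tool_pos: [0.5367, 0.1023, 0.2668]
orientation: [-2.05, 0.329, 2.05]
force: [-2.5, -0.3, -2.3]
opening: 0.0004
```

Call:
step_arm:
  commands:
    - {"xyz": [0,0,-1],"turn": [0,0,0],"grip": 0}
    - {"xyz": [0,0,-2],"turn": [0,0,0],"grip": 0}

```text
t: 11.55
tool_pos: [0.5386, 0.1017, 0.2668]
orientation: [-2.05, 0.329, 2.049]
force: [-2.5, 0.8, -1.5]
opening: 0.0005
```

Call:
step_arm:
  commands:
    - {"xyz": [0,0,-1],"turn": [0,0,0],"grip": 0}
    - {"xyz": [0,0,-2],"turn": [0,0,0],"grip": 0}

```text
t: 11.8
tool_pos: [0.5406, 0.101, 0.2667]
orientation: [-2.05, 0.329, 2.05]
force: [-2.0, 0.1, -1.6]
opening: 0.0004
```

Run:
```python
from h import *
state()
```

```text
t 11.8 local mm [25.3 52.8] tipz 0.18273441891578096 F local [-1.9 -0.5 -1.6]
[[-0.  0. -1.]
 [-0. -1. -0.]
 [-1.  0.  0.]] q6 1.980587544639899
```

Call:
step_arm:
  commands:
    - {"xyz": [0,0,-1],"turn": [0,0,0],"grip": 0}
    - {"xyz": [0,0,-2],"turn": [0,0,0],"grip": 0}

```text
t: 12.05
tool_pos: [0.5422, 0.1005, 0.2665]
orientation: [-2.049, 0.329, 2.05]
force: [-4.7, 0.4, -1.8]
opening: 0.0005
```

Call:
step_arm:
  commands:
    - {"xyz": [0,0,-0.5],"turn": [0,0,0],"grip": 0}
    - {"xyz": [0,0,-1],"turn": [0,0,0],"grip": 0}

```text
t: 12.3
tool_pos: [0.543, 0.1002, 0.2664]
orientation: [-2.048, 0.329, 2.051]
force: [-5.9, 0.3, -2.5]
opening: 0.0006
```

Call:
step_arm:
  commands:
    - {"xyz": [0,0,-0.5],"turn": [0,0,0],"grip": 0}
    - {"xyz": [0,0,-1],"turn": [0,0,0],"grip": 0}
    - {"xyz": [0,0,-1],"turn": [0,0,0],"grip": 0}

```text
t: 12.68
tool_pos: [0.5437, 0.0999, 0.2662]
orientation: [-2.048, 0.329, 2.052]
force: [-6.9, 1.9, -2.4]
opening: 0.0009
```

Call:
step_arm:
  commands:
    - {"xyz": [0,0,-1],"turn": [0,0,0],"grip": 0}
    - {"xyz": [0,0,-2],"turn": [0,0,0],"grip": 0}
    - {"xyz": [0,0,-2],"turn": [0,0,0],"grip": 0}

```text
t: 13.05
tool_pos: [0.5452, 0.0994, 0.266]
orientation: [-2.047, 0.329, 2.053]
force: [-7.6, 1.6, -2.1]
opening: 0.0005
```

The force has climbed to about 8 N with the hand lagging, so this is likely the stop. I'll back off clear and look.

Call:
step_arm:
  commands:
    - {"xyz": [0,0,20],"turn": [0,0,0],"grip": 0}
    - {"xyz": [0,0,50],"turn": [0,0,0],"grip": 0}
    - {"xyz": [0,0,50],"turn": [0,0,0],"grip": 0}
    - {"xyz": [-50,0,50],"turn": [0,0,0],"grip": 0}
    - {"xyz": [-100,20,50],"turn": [0,0,0],"grip": 0}
    - {"xyz": [-100,80,50],"turn": [0,0,0],"grip": 0}
    - {"xyz": [-100,130,50],"turn": [0,0,0],"grip": 0}
    - {"xyz": [-100,130,50],"turn": [0,0,0],"grip": 0}

```text
t: 14.05
tool_pos: [0.4585, -0.0118, 0.3681]
orientation: [-2.051, 0.334, 2.043]
force: [0.1, 0.3, 0.7]
opening: 0.0001
```

Run:
```python
from h import *
state();snap('side','s5',(200,140,300,240),6)
def kn(t,l):
    x,y,z=.205*np.sin(t),.205*np.cos(t)*np.sin(l),.205*np.cos(t)*np.cos(l);c,s=np.cos(P[2]),np.sin(P[2]);return (P[0]+c*x-s*y,P[1]+s*x+c*y,z)
for t,l in((.2,.265),(.25,.265)):print(t,l,((proj('side',kn(t,l))-[200,140])*6).round())
```

```text
t 14.05 local mm [-17.3 -80. ] tipz 0.2840649573861203 F local [-0.   0.3  0.7]
[[ 0.004 -0.004 -1.   ]
 [-0.    -1.     0.004]
 [-1.     0.    -0.004]] q6 1.7567170488723751
0.2 0.265 [[104. 207.]]
0.25 0.265 [[100. 197.]]
```

View pics/s5.png

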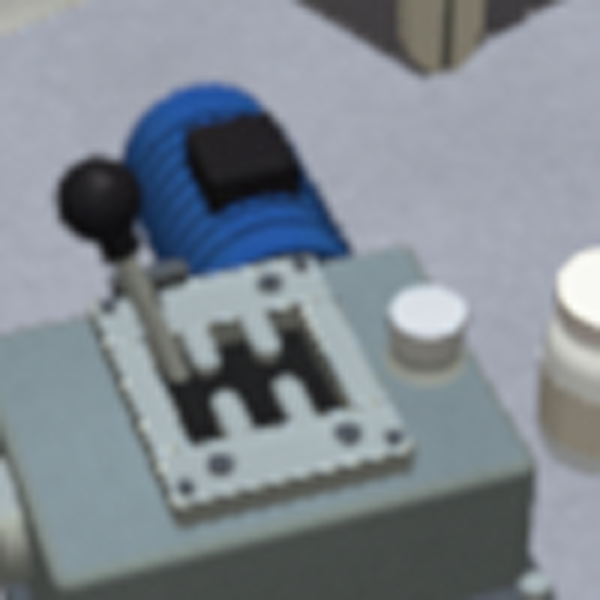

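The knob is at (100,197), exactly the predicted full far-left stop, and the hand is clear. The tin and jar haven't moved. Handing in.

```bash
python3 -c "
from h import *
print(robot.close_job())"
```

```text
the job is handed in; nothing more can be done
None
```

The lever is in the far-left corner slot where the T-pin stands, and I have handed the job in at about 14 s. With closed fingertips I pushed the knob forward to the cross channel, left into the left lane, then forward until it stopped moving freely. I never gripped the knob, and the lever did not go into any other corner slot.

**Last checks:**
- **Position:** in the final side picture the knob is at pixel (100,197), the same as the predicted end stop (throw 0.25, lane 0.265). The picture resolves this to about 0.015 rad.
- **Force:** it rose from about 2 N while sliding to about 8 N at the end, below the 12 N limit. It was still creeping up slowly when I stopped.
- **Hand and surroundings:** the hand is clear and reads about 0 N. The tin and jar look unmoved. I did not look again at the bowl, brush, scraper, wrench and sample, but the hand went nowhere near table height.

**One disagreement:** the stop came with the fingers about 4 mm further along than I estimated, probably because the fingertips are thinner than I assumed. I did not check this separately.

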